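Power up the microscope workstation in order

ROBOT

A 6-joint arm with a two-finger parallel gripper is mounted at the origin on the work surface. World frame = base frame: x ahead of the robot, y to its left, z up, the work surface at z = 0. Lengths are in m, angles in rad, forces in N, time in s.
With the tool pointing down it reaches from about 0.25 to 0.775 m from the base axis. Payload 4 kg.
Tool frame: the origin (TCP) lies at the very end of the fingers, on their centre line; the grasp point (between the pads) lies 19 mm behind it (robot.pinch_z is the distance from the TCP to the grasp point, in m); z points along the fingers, y is the line along which they close (so a half turn about z gives the same grasp; the last joint's range is limited). The gripper opens to 94 mm and grips with 3 to 60 N. Pads are 16 mm wide; open, the fingers measure 119 mm over their backs; the gripper's body (75 mm by 177 mm) begins 78 mm behind the grasp point.
Start: joints at [-1.379, 0.087, 1.371, -0, 1.684, -0.103], TCP at [0.16, -0.526, 0.206] pointing down, gripper open.
Joint ranges: [-3.1, 3.1], [-0.76, 2.03], [0.27, 2.55], [-1.08, 4.22], [0.17, 2.65], [-2.57, 2.57]. Speed limits (rad/s): [2.79, 2.79, 3.14, 3.14, 3.14, 3.14].

INTERFACE

Orientations are given as [roll, pitch, yaw] about the fixed x, y, z axes, in that order (R = Rz(yaw) Ry(pitch) Rx(roll)).
In Python, from bench import robot gives the robot as it stands.
- The arm moves only by the tool arm_command, never from a script. Its argument "targets" is one flat list of numbers, 7 for each row, row after row: the turn, a rotation vector about the tool's x, y, z in degrees, then the shift along the tool's x, y, z in mm, then the closure, from -1 (fully open) to 1 (shut). In form: [ax, ay, az, x, y, z, hand, ax, ay, az, x, y, z, hand, ...]. A call has 1 to 20 rows; each row is the pose to reach, as a shift and turn from the pose commanded when the call began, along the tool's axes at that moment; what a row does not reach only later rows make up. A row lasts 1/10 s, in which the tool goes at most 50 mm and 8.59 degrees, less where a joint would pass 70% of its speed; a pose out of reach is approached as far as the arm can. A call with a gripper value outside its range is refused whole. The fingers move at their own pace and stop on an object; the grip force is fixed at half the most. Time passes only in rows, so rows that repeat a pose let the fingers close. It gives the time, the measured TCP pose, the force, the opening and the grip force at its end, in the units of the state.
- robot.get_obs(): the state, without advancing time (a new reading comes with each control period).
- robot.snapshot(name): name is "scene" or "top" or "wrist"; returns a dict with "color" (400x640x3 uint8, red, green, blue), "range_z" (400x640 float32, m along the optical axis (not along the pixel's ray), 0 where there is no reading), "fx", "fy", "cx", "cy" (pixels), "T" (4x4, takes a point from camera to world coordinates); the wrist camera has in their place "T_tool_cam" (4x4, takes a point from camera to tool coordinates, whose origin is the TCP and whose axes are the flange's). Camera axes: x right, y down, z forward; pixel columns grow to the right and rows downward; lengths in m; the calibration is good to about 2 mm. A picture is of the moment at which its call begins: read the wrist's pose just before it.
- robot.close_job(): hands the job in; it is judged then, once.
The state is a dict: "time": time; "joint_positions": joint angles; "qvel": joint speeds; "joint_torque": joint torques, N m; "tool_pos": TCP position; "ee_rot": TCP orientation; "wrist_force": force on the tool from outside, world axes, zero at the start; "wrist_torque": the same for the moment, N m; "width": finger opening in m; "finger_force": force on a finger pad.
Only numpy, scipy, OpenCV 4.12 (cv2) and the standard library are available. Lean on these libraries where they do the work, as an engineer would, in place of code of your own. Each camera call takes 0.05 s, during which the arm holds its last target. There are 200 camera calls.

TASK

Switch the microscope workstation on in its start-up order: push down the yellow button of the lamp supply, then the blue button of the camera controller, then the green button of the computer, each lightly with the fingertips until it is clearly down, well past half of its travel, where it stays. Do not pick up or shove the units, leave the shaker with the red button switched off and everything else undisturbed, and finish with the hand clear.

Things in the scene. Friction and masses are not known exactly. Their poses are not given: they have to be found in the camera images.
- lamp_unit: lamp power supply: grey metal case 130 (x) x 110 (y) x 80 mm high with dark cooling slots on top and the yellow button; loose on the table, about 1.4 kg. Origin: centre of the underside; x axis points from its front to its back, z up
- camera_unit: camera controller: white plastic case 120 (x) x 100 (y) x 60 mm high with a black front band and the blue button; loose, about 0.9 kg. Origin: centre of the underside; x axis points from its front to its back, z up
- pc_unit: compact computer: black case 120 (x) x 120 (y) x 50 mm high with a grey disc on top and the green button; loose, about 0.9 kg. Origin: centre of the underside; x axis points from its front to its back, z up
- shaker: tube shaker, not part of the job: blue case 130 (x) x 100 (y) x 60 mm high with a black rubber cup (52 mm wide, top at 82 mm) and a red button; loose, about 1.3 kg. Origin: centre of the underside; x axis points from its front to its back, z up
- lamp_button_top (a point): centre of the flat top of the yellow round button (34 mm across, 12 mm thick head on a thinner stem) that stands on the lamp power supply, 30 mm from the middle of the case towards its front; this point rides down with the button and is 106 mm above the table while the button is up
- lamp_button (a joint): how far the yellow button has been pushed straight down, m: 0 is up (off), 0.012 is all the way down; beyond 0.006 it is on. It takes about 2 N to push, stays at the depth where it is left and does not spring back (nothing clicks). Once it is all the way down, its cushioned head gives further from 3.5 N on, 1 mm per newton, for at most 10 mm (not counted in this value) before it is hard, and comes back when let go.
- camera_button_top (a point): centre of the flat top of the blue round button (34 mm across, 12 mm thick head on a thinner stem) that stands on the camera controller, 30 mm from the middle of the case towards its front; this point rides down with the button and is 86 mm above the table while the button is up
- camera_button (a joint): how far the blue button has been pushed straight down, m: 0 is up (off), 0.012 is all the way down; beyond 0.006 it is on. It takes about 2 N to push, stays at the depth where it is left and does not spring back (nothing clicks). Once it is all the way down, its cushioned head gives further from 3.5 N on, 1 mm per newton, for at most 10 mm (not counted in this value) before it is hard, and comes back when let go.
- pc_button_top (a point): centre of the flat top of the green round button (34 mm across, 12 mm thick head on a thinner stem) that stands on the compact computer, 33 mm from the middle of the case towards its front; this point rides down with the button and is 76 mm above the table while the button is up
- pc_button (a joint): how far the green button has been pushed straight down, m: 0 is up (off), 0.012 is all the way down; beyond 0.006 it is on. It takes about 2 N to push, stays at the depth where it is left and does not spring back (nothing clicks). Once it is all the way down, its cushioned head gives further from 3.5 N on, 1 mm per newton, for at most 10 mm (not counted in this value) before it is hard, and comes back when let go.
- shaker_button_top (a point): centre of the flat top of the red round button (34 mm across, 12 mm thick head on a thinner stem) that stands on the tube shaker, 35 mm from the middle of the case towards its front; this point rides down with the button and is 86 mm above the table while the button is up
- shaker_button (a joint): how far the red button has been pushed straight down, m: 0 is up (off), 0.012 is all the way down; beyond 0.006 it is on. It takes about 2 N to push, stays at the depth where it is left and does not spring back (nothing clicks). Once it is all the way down, its cushioned head gives further from 3.5 N on, 1 mm per newton, for at most 10 mm (not counted in this value) before it is hard, and comes back when let go. It must stay up.
- dropper: bystander: amber glass bottle with a black cap, 36 mm wide, 85 mm high, loose. Origin: centre of the underside
- jar: bystander: clear jar with a red cap, 56 mm wide, 75 mm high, loose. Origin: centre of the underside
- slide_box: bystander: yellow slide box 90 (x) x 35 (y) x 30 mm high, loose. Origin: centre of the underside
- mouse: bystander: black computer mouse 100 (x) x 58 (y) x 30 mm high, loose. Origin: centre of the underside

How it is judged:
On the way, in this order (a step that is already met when the one before it is completed fails the run):
1. the yellow button of the lamp supply is pushed on (value of joint lamp_button above 0.006 m), for 0.1 s.
2. then the blue button of the camera controller is pushed on (value of joint camera_button above 0.006 m), for 0.1 s.
3. then the green button of the computer is pushed on (value of joint pc_button above 0.006 m), for 0.1 s.
At the end, for the whole second after the job is handed in: The yellow, blue and green buttons are all more than 6 mm down (of 12 mm), the red one is up (less than 3 mm), the three units and the shaker stand at rest within 25 mm of where they stood and the other bystanders within 20 mm, dropper bottle and jar upright (value of joint each of lamp_button, camera_button, pc_button above 0.006 m and value of joint shaker_button below 0.003 m and distance of each of lamp_unit, camera_unit, pc_unit, shaker from where it was at the start of the episode below 0.025 m and distance of each of dropper, jar, slide_box, mouse from where it was at the start of the episode below 0.02 m and linear speed of each of lamp_unit, camera_unit, pc_unit, shaker below 0.01 m/s and not (angle between dropper's own z axis and vertical above 0.5 rad) and not (angle between jar's own z axis and vertical above 0.5 rad)); the robot touches nothing.
It fails at once if a button is pressed out of order: the camera controller before the lamp supply, or the computer before the camera controller ((value of joint camera_button above 0.004 m and value of joint lamp_button below 0.006 m) or (value of joint pc_button above 0.004 m and value of joint camera_button below 0.006 m)).
It fails at once if the shaker's red button is pressed (3 mm or more) (value of joint shaker_button above 0.003 m).
It fails at once if a unit is pushed hard (over 20 N) (contact force between any of the fingers, the arm and lamp_unit above 20 N or contact force between any of the fingers, the arm and camera_unit above 20 N or contact force between any of the fingers, the arm and pc_unit above 20 N or contact force between any of the fingers, the arm and shaker above 20 N).
It fails at once if a unit or the shaker is shoved or carried more than 25 mm, or lifted more than 8 mm (distance of any of lamp_unit, camera_unit, pc_unit, shaker from where it was at the start of the episode above 0.025 m or height (world z) of any of lamp_unit, camera_unit, pc_unit, shaker above 0.008 m).
It fails at once if a bystander is moved more than 20 mm, lifted more than 8 mm or knocked over (distance of any of dropper, jar, slide_box, mouse from where it was at the start of the episode above 0.02 m or height (world z) of any of dropper, jar, slide_box, mouse above 0.008 m or angle between any of dropper, jar's own z axis and vertical above 0.5 rad).
It also fails if it takes over 48 s, if anything falls off the work surface, if the arm or the gripper's body presses on something with over 40 N, if the wrist force passes 120 N, or if a joint passes its speed limit or range.

## Working session

There is one attempt and no reset: what is moved stays moved. The work goes in short steps, Python scripts to look and compute and a tool call to move; the robot and the scene stay as the last step left them, time stands still between calls to the robot, and variables do not carry over. Pictures are saved under pics/ and viewed, at most 10 in all, crops included, and the job is handed in when it is done.

Besides the shell and the picture viewer there is one more tool, called after "Emit:" in YAML: its name, and indented under it one key for each argument. arm_command: Moves the arm, as the interface text tells. Its arguments: {"type":"object","properties":{"targets":{"type":"array"}},"required":["targets"]}

```bash
mkdir -p pics; python3 - <<'E'
from bench import robot
import cv2,numpy as np
o=robot.get_obs(); print({k:np.round(v,3) for k,v in o.items()})
for n in("top","scene"):
    s=robot.snapshot(n); np.savez(n+".npz",**s); cv2.imwrite(f"pics/{n}1.png",s["color"][:,:,::-1]); print(n,s["fx"],s["cx"],s["cy"],np.round(s["T"],3).tolist())
E
```

```text
{'time': np.float64(0.0), 'joint_positions': array([-1.379,  0.088,  1.372, -0.   ,  1.684, -0.103]), 'qvel': array([-0.   , -0.001, -0.001,  0.   ,  0.   ,  0.   ]), 'joint_torque': array([-1.0000e-03, -3.4018e+01, -3.0243e+01,  7.2000e-02,  3.3000e-02,
       -0.0000e+00]), 'tool_pos': array([ 0.16 , -0.526,  0.204]), 'ee_rot': array([-3.139, -0.   ,  0.295]), 'wrist_force': array([-0.416,  0.726,  0.957]), 'wrist_torque': array([-0.012,  0.001,  0.044]), 'finger_force': np.float64(0.0), 'width': np.float64(0.094)}
top 397.93720028811424 322.3125470900921 202.98708184028266 [[0.021, -0.987, 0.162, 0.42], [-1.0, -0.018, 0.022, 0.001], [-0.019, -0.162, -0.987, 0.942], [0.0, 0.0, 0.0, 1.0]]
scene 466.47444382802354 307.1513552764771 198.79105531965723 [[0.772, 0.398, -0.496, 1.089], [0.636, -0.476, 0.607, -0.629], [0.006, -0.784, -0.621, 0.738], [0.0, 0.0, 0.0, 1.0]]
```

View pics/top1.png

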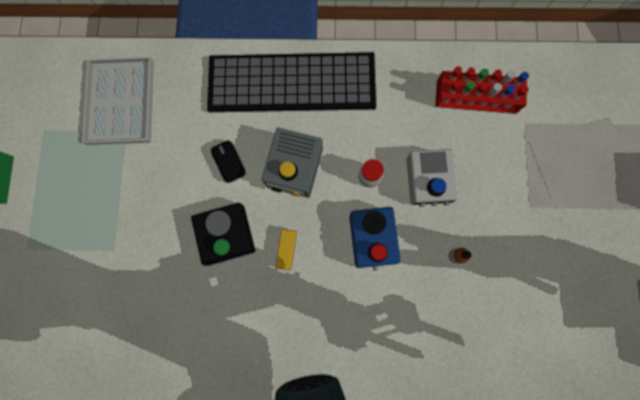

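View pics/scene1.png

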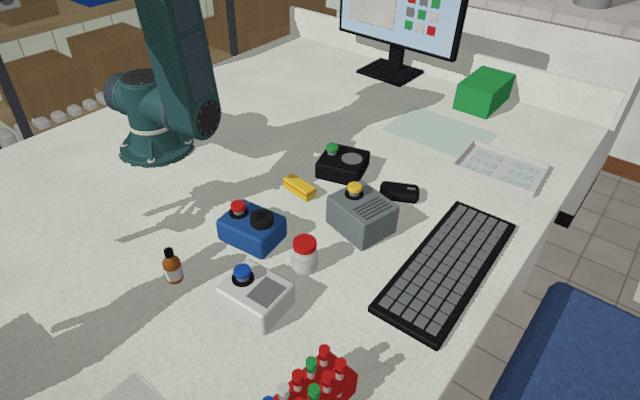

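The top view shows the buttons: yellow (288,170), blue (437,187), green (221,247) and red (378,252). The jar is at (372,172). The scene view agrees, and nothing stands above the buttons.

```bash
cat > h.py <<'E'
import cv2,numpy as np
B={"lamp":((20,35),.106,(288,170),(355,188)),"camera":((105,125),.086,(437,187),(242,271)),"pc":((50,75),.076,(221,247),(332,148)),"shaker":((0,6),.086,(378,252),(238,207))}
def find(s,hue,seed,T,z):
    h=cv2.cvtColor(s["color"],cv2.COLOR_RGB2HSV)
    m=cv2.inRange(h,(hue[0],130,60),(hue[1],255,255))
    w=np.zeros_like(m); cv2.circle(w,seed,16,255,-1); m&=w
    n,l,st,c=cv2.connectedComponentsWithStats(m)
    i=1+np.argmax(st[1:,4]); d=s["range_z"][l==i]
    def cast(p,zz):
        r=T[:3,:3]@np.array([(p[0]-s["cx"])/s["fx"],(p[1]-s["cy"])/s["fy"],1]); o=T[:3,3]
        return o+r*(zz-o[2])/r[2]
    p=c[i]; r=T[:3,:3]@np.array([(p[0]-s["cx"])/s["fx"],(p[1]-s["cy"])/s["fy"],1])
    zd=T[2,3]+r[2]*np.median(d[d>0]) if (d>0).any() else 0
    return p,st[i,4],cast(p,z),zd
E
python3 - <<'E'
from h import *
from scipy.spatial.transform import Rotation as R
from bench import robot
o=robot.get_obs(); Rt=R.from_euler("xyz",o["ee_rot"]).as_matrix()
for j,n in enumerate(("top","scene")):
    s=np.load(n+".npz")
    for k,(h,z,*sd) in B.items():
        p,a,P,zd=find(s,h,sd[j],s["T"],z)
        print(n,k,p.round(1),a,P.round(4),"zdepth",round(zd,3),"tool mm",(1000*Rt.T@(P-o["tool_pos"])).round(0))
E
```

```text
top lamp [287.1 169.1] 213 [0.6295 0.0976 0.106 ] zdepth 0.104 tool mm [ 631. -460.   99.]
top camera [438.  185.5] 170 [ 0.6034 -0.2315  0.086 ] zdepth 0.084 tool mm [ 510. -152.  119.]
top pc [221.2 246.5] 199 [0.4616 0.2385 0.076 ] zdepth 0.075 tool mm [ 511. -643.  130.]
top shaker [377.9 251.9] 197 [ 0.4565 -0.1004  0.086 ] zdepth 0.084 tool mm [ 408. -321.  119.]
scene lamp [354.  186.8] 151 [0.6373 0.0917 0.106 ] zdepth 0.105 tool mm [ 636. -452.   99.]
scene camera [241.7 271.2] 218 [ 0.613  -0.2387  0.086 ] zdepth 0.085 tool mm [ 517. -143.  119.]
scene pc [331.8 147.4] 87 [0.4702 0.2315 0.076 ] zdepth 0.074 tool mm [ 517. -634.  130.]
scene shaker [237.2 205.7] 141 [ 0.4652 -0.1085  0.086 ] zdepth 0.084 tool mm [ 414. -310.  119.]
```

Emit:
arm_command:
  targets: [0,0,0,40,-28,0,1,0,0,0,80,-56,0,1,0,0,0,120,-85,0,1,0,0,0,160,-115,0,1,0,0,0,200,-143,0,1,0,0,0,240,-172,0,1,0,0,0,280,-202,0,1,0,0,0,320,-230,0,1,0,0,0,360,-260,0,1,0,0,0,400,-288,0,1,0,0,0,440,-317,0,1,0,0,0,480,-346,0,1,0,0,0,520,-375,0,1,0,0,0,560,-404,0,1,0,0,0,590,-426,0,1,0,0,0,615,-444,0,1,0,0,0,633,-456,0,1,0,0,0,633,-456,0,1,0,0,0,633,-456,0,1]

```text
time: 2.0
tool_pos: [0.6325, 0.0938, 0.2045]
ee_rot: [3.141, 0.002, 0.295]
wrist_force: [1.3, 0.0, 0.8]
width: 0.0005
finger_force: 0.0
```

```bash
python3 - <<'E'
from bench import robot
import cv2,numpy as np
o=robot.get_obs(); s=robot.snapshot("wrist"); np.savez("w1.npz",pos=o["tool_pos"],rot=o["ee_rot"],**s)
cv2.imwrite("pics/w1.png",s["color"][:,:,::-1]); print({k:np.round(v,3) for k,v in o.items()}); print(s["fx"],s["cx"],s["cy"],np.round(s["T_tool_cam"],3).tolist())
E
```

```text
{'time': np.float64(2.0), 'joint_positions': array([ 5.900e-02,  2.900e-01,  1.136e+00, -1.000e-03,  1.717e+00,
        1.334e+00]), 'qvel': array([-0.024, -0.026,  0.013, -0.   ,  0.   ,  0.001]), 'joint_torque': array([ 7.3800e-01, -4.2121e+01, -3.0547e+01,  1.0600e-01, -1.0200e-01,
        5.0000e-03]), 'tool_pos': array([0.633, 0.094, 0.205]), 'ee_rot': array([3.141e+00, 2.000e-03, 2.950e-01]), 'wrist_force': array([1.329, 0.04 , 0.799]), 'wrist_torque': array([ 0.005,  0.012, -0.036]), 'finger_force': np.float64(0.0), 'width': np.float64(0.001)}
346.334163278571 321.1869794499523 199.4575872693272 [[-0.0, -0.967, -0.255, 0.074], [1.0, -0.0, 0.0, -0.001], [-0.0, -0.255, 0.967, -0.179], [0.0, 0.0, 0.0, 1.0]]
```

View pics/w1.png

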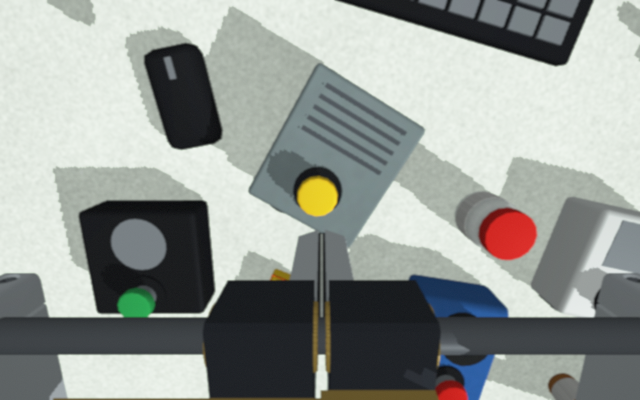

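The wrist view shows the yellow button unobstructed at (318,196), with the closed fingertips near (322,236). The jar is to the right at (507,233).

```bash
cat >> h.py <<'E'
from scipy.spatial.transform import Rotation as R
def wrist(f,key,seed):
    s=np.load(f); T=np.eye(4); Rt=R.from_euler("xyz",s["rot"]).as_matrix(); T[:3,:3]=Rt; T[:3,3]=s["pos"]
    p,a,P,zd=find(s,B[key][0],seed,T@s["T_tool_cam"],B[key][1])
    print(key,p.round(1),a,P.round(4),"zd",round(zd,3),"tool mm",(1000*Rt.T@(P-s["pos"])).round(1))
E
python3 -c "
from h import *
wrist('w1.npz','lamp',(318,196))"
```

```text
lamp [318. 196.] 797 [0.6357 0.0981 0.106 ] zd 0.105 tool mm [ 4.5 -3.2 98.5]
```

Emit:
arm_command:
  targets: [0,0,0,4,-3,30,1,0,0,0,4,-3,60,1,0,0,0,4,-3,80,1,0,0,0,4,-3,90,1,0,0,0,4,-3,95,1,0,0,0,4,-3,98,1,0,0,0,4,-3,100,1,0,0,0,4,-3,102,1,0,0,0,4,-3,104,1,0,0,0,4,-3,106,1,0,0,0,4,-3,108,1,0,0,0,4,-3,110,1,0,0,0,4,-3,111,1,0,0,0,4,-3,111,1]

```text
time: 3.45
tool_pos: [0.636, 0.0981, 0.0943]
ee_rot: [-3.141, -0.0, 0.295]
wrist_force: [1.1, -0.2, 1.9]
width: 0.0002
finger_force: 0.8
```

Emit:
arm_command:
  targets: [0,0,0,0,0,1,1,0,0,0,0,0,2,1,0,0,0,0,0,3,1,0,0,0,0,0,3,1]

```text
time: 3.85
tool_pos: [0.6361, 0.0981, 0.0921]
ee_rot: [3.142, -0.001, 0.295]
wrist_force: [-0.5, -0.5, 4.9]
width: 0.0003
finger_force: 2.7
```

Emit:
arm_command:
  targets: [0,0,0,0,0,-15,1,0,0,0,0,0,-50,1,0,0,0,0,0,-85,1,0,0,0,0,0,-112,1,0,0,0,-15,38,-112,1,0,0,0,-31,78,-112,1,0,0,0,-47,118,-112,1,0,0,0,-63,158,-112,1,0,0,0,-79,198,-112,1,0,0,0,-95,238,-112,1,0,0,0,-110,275,-112,1,0,0,0,-124,310,-112,1,0,0,0,-124,310,-112,1,0,0,0,-124,310,-112,1]

```text
time: 5.25
tool_pos: [0.6068, -0.235, 0.203]
ee_rot: [-3.14, 0.001, 0.293]
wrist_force: [1.0, 0.4, -0.2]
width: 0.0008
finger_force: 0.0
```

```bash
cat > snap.py <<'E'
import sys,cv2,numpy as np
from bench import robot
n=sys.argv[1]
o=robot.get_obs(); s=robot.snapshot("wrist"); np.savez(n+".npz",pos=o["tool_pos"],rot=o["ee_rot"],**s)
cv2.imwrite(f"pics/{n}.png",s["color"][:,:,::-1]); print(o["time"],o["tool_pos"].round(4))
E
python3 snap.py w2
```

```text
5.25 [ 0.6068 -0.235   0.203 ]
```

View pics/w2.png

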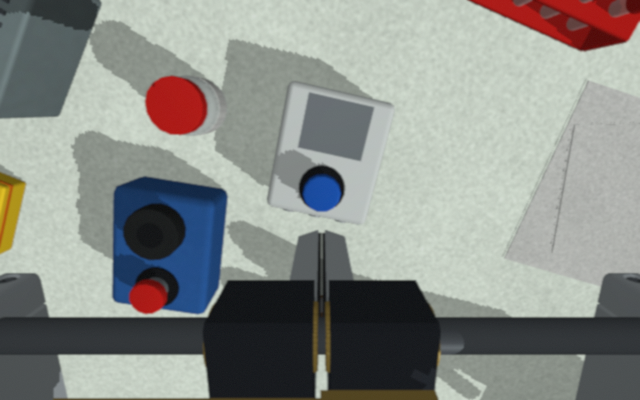

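The blue button is unobstructed at (321,193), ahead of the fingertips at (322,236). The shaker and jar are off to the left.

```bash
sed -i 's/seed,16,/seed,24,/' h.py; python3 -c "
from h import *
wrist('w2.npz','camera',(321,193))"
```

```text
camera [321.5 192.1] 1130 [ 0.6098 -0.2336  0.086 ] zd 0.085 tool mm [  3.4  -0.3 117. ]
```

Emit:
arm_command:
  targets: [0,0,0,3,0,35,1,0,0,0,3,0,70,1,0,0,0,3,0,98,1,0,0,0,3,0,110,1,0,0,0,3,0,115,1,0,0,0,3,0,118,1,0,0,0,3,0,120,1,0,0,0,3,0,122,1,0,0,0,3,0,124,1,0,0,0,3,0,126,1,0,0,0,3,0,128,1,0,0,0,3,0,130,1,0,0,0,3,0,132,1,0,0,0,3,0,132,1]

```text
time: 6.7
tool_pos: [0.6108, -0.2342, 0.0723]
ee_rot: [3.14, -0.001, 0.295]
wrist_force: [0.2, 0.2, 5.6]
width: 0.0008
finger_force: 2.6
```

Emit:
arm_command:
  targets: [0,0,0,0,0,-15,1,0,0,0,0,0,-55,1,0,0,0,0,0,-95,1,0,0,0,0,0,-130,1,0,0,0,0,-40,-130,1,0,0,0,0,-85,-130,1,0,0,0,0,-130,-130,1,0,0,0,0,-175,-130,1,0,0,0,0,-220,-130,1,0,0,0,0,-265,-130,1,0,0,0,0,-310,-130,1,0,0,0,0,-355,-130,1,0,0,0,0,-400,-130,1,0,0,0,0,-440,-130,1,0,0,0,-1,-470,-130,1,0,0,0,-2,-491,-130,1,0,0,0,-2,-491,-130,1,0,0,0,-2,-491,-130,1]

```text
time: 8.5
tool_pos: [0.4653, 0.235, 0.2014]
ee_rot: [3.14, 0.001, 0.295]
wrist_force: [0.4, -0.5, -0.2]
width: 0.0008
finger_force: 0.0
```

```bash
python3 snap.py w3
```

```text
8.5 [0.4653 0.235  0.2014]
```

View pics/w3.png

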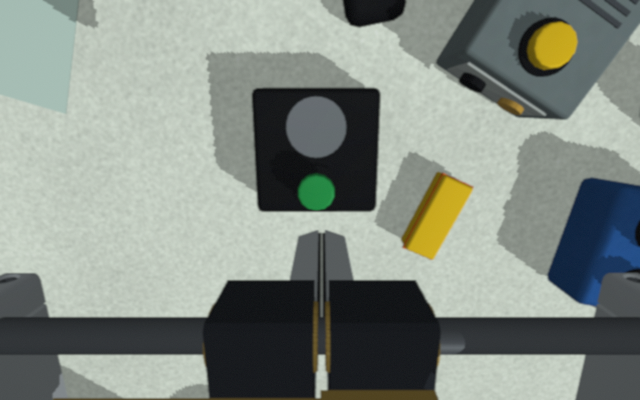

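The green button is unobstructed at (316,192), and the slide box is clear to the right at (437,215).

```bash
python3 -c "
from h import *
wrist('w3.npz','pc',(316,192))"
```

```text
pc [316.1 191.9] 1089 [0.4652 0.2402 0.076 ] zd 0.075 tool mm [  1.5  -5.2 125.4]
```

Contact is at about 125 mm and full travel at about 137 mm, so I'll end at 140 mm.

Emit:
arm_command:
  targets: [0,0,0,1,-5,35,1,0,0,0,1,-5,70,1,0,0,0,1,-5,103,1,0,0,0,1,-5,118,1,0,0,0,1,-5,123,1,0,0,0,1,-5,126,1,0,0,0,1,-5,128,1,0,0,0,1,-5,130,1,0,0,0,1,-5,132,1,0,0,0,1,-5,134,1,0,0,0,1,-5,136,1,0,0,0,1,-5,138,1,0,0,0,1,-5,140,1,0,0,0,1,-5,140,1]

```text
time: 9.95
tool_pos: [0.4659, 0.2408, 0.0622]
ee_rot: [-3.141, -0.002, 0.295]
wrist_force: [1.1, 0.3, 5.6]
width: 0.0005
finger_force: 2.7
```

Emit:
arm_command:
  targets: [0,0,0,0,0,-15,1,0,0,0,0,0,-55,1,0,0,0,0,0,-95,1,0,0,0,0,0,-140,1,0,0,0,-40,0,-160,1,0,0,0,-80,0,-160,1,0,0,0,-100,0,-160,1,0,0,0,-100,0,-160,1,0,0,0,-100,0,-160,1]

```text
time: 10.85
tool_pos: [0.3694, 0.2116, 0.2209]
ee_rot: [-3.141, 0.0, 0.295]
wrist_force: [0.7, -0.9, -0.4]
width: 0.0004
finger_force: 0.0
```

```bash
python3 - <<'E'
from h import *
from bench import robot
s=robot.snapshot("scene"); cv2.imwrite("pics/scene2.png",s["color"][:,:,::-1])
for k,(h,z,_,sd) in B.items():
    try: p,a,P,zd=find(s,h,sd,s["T"],z-(.012 if k!="shaker" else 0)); print(k,p.round(1),a,P.round(3),"zdepth",round(zd,3))
    except Exception as e: print(k,e)
E
```

```text
lamp [353.6 191.7] 158 [0.639 0.09  0.094] zdepth 0.091
camera [242.1 275.7] 236 [ 0.613 -0.239  0.074] zdepth 0.072
pc [331.5 151.2] 108 [0.47  0.231 0.064] zdepth 0.062
shaker [237.4 205.9] 142 [ 0.466 -0.109  0.086] zdepth 0.084
```

View pics/scene2.png

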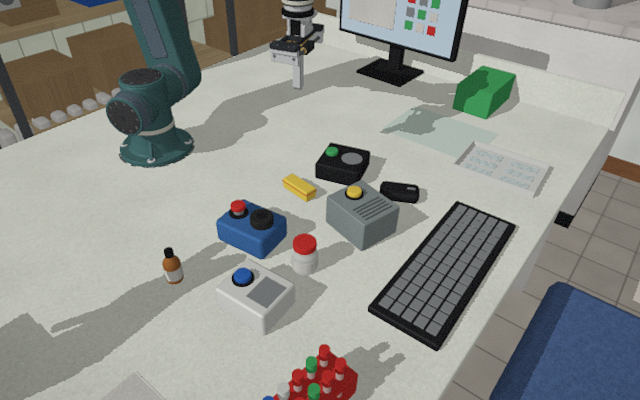

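The yellow (354,192), blue (242,276) and green (332,151) buttons all read about 12 mm lower. Red (237,206) is still up, nothing else has moved, and the hand is clear.

```bash
python3 -c "
from bench import robot
print(robot.close_job())"
```

```text
the job is handed in; nothing more can be done
None
```

I pressed the yellow, blue and green buttons fully down in that order, left the red one up and everything else in place, and handed the job in with the hand clear; no verdict was returned.

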